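Air the drying cabinet: clear its door, set the stay and the damper

ROBOT

A 6-joint arm with a two-finger parallel gripper is mounted at the origin on a cart in front of the work surface, level with it; the furniture and walls round the work are solid. World frame = base frame: x ahead of the robot, y to its left, z up, the work surface at z = 0. Lengths are in mm, angles in degrees, forces in N, time in s.
With the tool pointing down it reaches from about 400 to 925 mm from the base axis. Payload 12.5 kg.
Tool frame: the origin (TCP) lies midway between the tips of the shut fingers; the grasp point (between the pads) lies behind it (pinch_z is the z of the grasp point in the tool frame, in mm); z points along the fingers, y is the direction in which the jaws open and shut (so a half turn about z gives the same grasp; the last joint's range is limited). The gripper opens to 95 mm and grips with 3 to 60 N. Pads are 20 mm wide; open, the fingers measure 119 mm over their backs; the gripper's body (75 mm by 180 mm) begins 59 mm behind the grasp point.
Start: joints at [-76.18, 28.126, 89.318, -0, 62.55, -6.05], TCP at [212.455, -587.801, 214.661] pointing down, gripper open.
Joint ranges: [-177.58, 177.58], [-47.91, 125.51], [2.72, 160], [-65.01, 245.01], [3.68, 167.84], [-153.87, 153.87]. Speed limits (degrees/s): [127.2, 127.2, 159.86, 180, 180, 180].

INTERFACE

Orientations are given as [roll, pitch, yaw] about the fixed x, y, z axes, in that order (R = Rz(yaw) Ry(pitch) Rx(roll)).
In Python, from station import * gives the robot as it stands.
- The arm moves only by the tool arm_command, never from a script. Its argument "motion" is a list of rows, each a list of 5 numbers: the gripper's target within -1 to 1 (shut at 1, half-way at 0, fully open at -1), then the shift along the tool's x, y, z in cm, then the turn about the tool's z in degrees. A call has 1 to 20 rows; each row shifts and turns the commanded pose from where the row before left it, along the tool's axes as they then stand; what a row does not reach is not made up. A row lasts 1/8 s, in which the tool goes at most 62.5 mm and 10.7 degrees, less where a joint would pass 70% of its speed; a pose out of reach is approached as far as the arm can. A call with a gripper value outside its range is refused whole. The fingers move at their own pace and stop on an object; "force" is the grip in N (left out, the last holds). Time passes only in rows, so rows that do not move let the fingers close. It gives the time, the measured TCP pose, the force and the opening at its end, in the units of the state.
- observe(): the state, without advancing time (a new reading comes with each control period).
- capture(name): name is "side" or "top" or "wrist"; returns (picture, depth): 400x640x3 uint8, blue, green, red; 400x640 float32, mm along the optical axis (not along the pixel's ray), 0 where there is no reading.
- get_calibration(name): a dict with "intrinsics" (3x3 intrinsics, pixels), "R" (3x3) and "t" (3): a world point X has camera coordinates R X + t; the wrist camera has in their place "T_tool_cam" (4x4, takes a point from camera to tool coordinates, whose origin is the TCP and whose axes are the flange's). Camera axes: x right, y down, z forward; pixel columns grow to the right and rows downward; lengths in mm; the calibration is good to about 2 mm. A picture is of the moment at which its call begins: read the wrist's pose just before it. get_calibration takes no time and is no camera call.
- job_done(): hands the job in, once; it reports no verdict.
The state is a dict: "t": time; "joint_positions": joint angles; "qd": joint speeds; "effort": joint torques, N m; "tcp_pos": TCP position; "tcp_rot": TCP orientation; "ft_force": force on the tool from outside, world axes, zero at the start; "torque": the same for the moment, N m; "finger_gap": finger opening in mm.
Only numpy, scipy, OpenCV 4.12 (cv2) and the standard library are available. Lean on these libraries where they do the work, as an engineer would, in place of code of your own. Each camera call takes 0.05 s, during which the arm holds its last target.

TASK

The lacquered rings in the white drying cabinet need a through draught. The pumice jar stands in the way of the cabinet's door: stand it upright in the bottle tray, in the free place between the two bottles. Hold the door open with the brass stay, its third hole (counted from the pivot on the door) dropped fully down over the peg on the roof, and click the red damper lever on the roof to its third notch from the right, the one marked green. The door and the stay must not touch the jar, never tip the jar over, and leave the other things on the bench where they are.

Things in the scene. Friction and masses are not known exactly. Their poses are not given: they have to be found in the camera images.
- cabinet: White drying cabinet, fixed, 140 deep x 230 wide mm, roof 110 mm high. Origin: centre of its underside; x to its back, y to its left as seen from the front (robot side), z up. Front face at x = -70 mm, the door just before it. In these axes: hinge line (-78, -105) mm, peg (-55, -45), damper axis (-6, 60, 128); behind the lever an index plate, 46 mm high, then a flue stub, 47 across, at (36, 60).
- door (a joint): Opening angle of the clear door, rad: 0 shut, grows as its free (left) edge swings out towards the robot, to 1.35. 200 mm wide, 10 thick, 11 to 109 mm high, hinged upright at its right edge; stays where left (friction 0.03 N m). With the third hole on the peg it stands at about 0.87. A 24 mm pull knob sticks out in front, 192 mm from the hinge line.
- door_hinge (a point): Point on the door's hinge line (upright), 108 mm above the bench.
- stay_pivot (a point): Pivot of the stay on top of the door, 180 mm from the hinge line, in the middle of the stay's 5 mm thickness, 115.5 mm above the bench. Axes: x along the stay towards its ball, z up.
- stay_swivel (a joint): Swing of the stay about the upright pivot on the door, rad: 0 along the door's top towards the hinge, grows as the ball end swings inwards over the roof (anticlockwise from above); -0.6 to 1.2. In the cabinet's axes the stay points along -pi/2 + door + stay_swivel. It starts level over the roof, behind the peg; with the third hole on the peg it reads about 0.36.
- stay (a joint): Lift of the stay about its cross pin at the pivot, rad: 0 level (3 mm over the roof, cannot go lower), grows as the ball end is lifted; falls back by its weight (0.12 kg). It must be lifted clear of the peg's tip to pass over it, and at the peg lies level only with the peg through a hole.
- stay_ball (a point): Centre of the black ball knob, 22 mm in diameter, on top of the stay's end: 207 mm from the pivot along the stay and 29.5 mm above the middle of its thickness (145 mm above the bench when level), on an 8 mm stem 16 mm long. Grip the ball from above to lift and lead the stay; leading it swings the door too.
- stay_hole3 (a point): Centre of the third hole of the brass stay, counted from the pivot: 170 mm from the pivot along the stay. The stay is a flat bar 237 mm long, 22 wide, 5 thick with four 11.5 mm holes at 138, 154, 170 and 186 mm from the pivot.
- peg_top (a point): Tip of the fixed steel peg on the cabinet's roof: upright, 8 mm in diameter with a round tip, 18 mm high over the roof (tip 128 mm above the bench).
- damper (a joint): Angle of the red damper lever, rad: 0 in the first (right) notch, grows as its tip swings to the cabinet's left. Four notches at 0, 0.4, 0.8 (green mark) and 1.2; a spring pulls it into the nearer notch once past the ridge (at 0.2, 0.6, 1.0), with up to about 3 N at the tip. It leans 0.6 rad to the right at 0 and stands upright at 0.6.
- damper_tip (a point): Centre of the red thumb roller at the lever's tip: 16 mm in diameter, 16 mm long along the lever's axis (the cabinet's x), 56 mm from the axis. Push it sideways along the cabinet's y.
- damper_axis (a point): Point on the lever's axis, in the plane in which the lever swings, 128 mm above the bench. Axes as the cabinet's.
- pumice_jar: The round jar in front of the cabinet's door, green label, black lid with a green mark, 45 mm in diameter, 105 mm high, about 0.11 kg (its like at the back of the bench is fixed). Origin: centre of its underside. The lid, 45 mm wide, reaches from 84 mm to the top.
- tray: Shallow steel bottle tray with a dark mat, fixed to the bench, 74 x 172 mm, walls 12 mm high, 3 thick, floor 3 mm above the bench. Origin: centre of its underside; y along its length. A bottle stands about 54 mm to either side of its middle; the place between them is free for the jar.
- flux_bottle: Green bottle with black cap, 33 mm in diameter, 72 mm high, in the tray. Origin: centre of its underside.
- varnish: Pink varnish bottle with white cap, 31 mm in diameter, 79 mm high, in the tray. Origin: centre of its underside.
- microscope_head (a point): Lowest point of the fixed stereo microscope's head, which hangs 190 mm above the bench between the cabinet and the tray: from here it reaches 52 mm nearer to the robot (its eyepieces), 110 mm further away and 90 mm to either side. Pass in front of it, with room for the wrist.
- wax_block: Blue wax block, 38 x 52 x 26 mm, in front of the microscope; a bystander. Origin: centre of its underside.
- tester_dock: Black wedge-shaped tester, 62 x 124 x 57 mm, at the right; a bystander. Origin: centre of its underside.
- side_cutters: Side cutters with brown grips, 119 x 46 x 10 mm, lying at the right; a bystander. Origin: centre of its underside.

How it is judged:
By the outcome, as a careful person would: the job done as asked, in the order asked, and still so for the second after the job is handed in, with the robot touching nothing.
It also fails if it takes over 70 s, if anything falls off the work surface, if the arm or the gripper's body presses on something with over 40 N, if the wrist force passes 120 N, or if a joint passes its speed limit or range.

## Working session

There is one attempt and no reset: what is moved stays moved. The work goes in short steps, Python scripts to look and compute and a tool call to move; the robot and the scene stay as the last step left them, time stands still between calls to the robot, and variables do not carry over. Pictures are saved under pics/ and viewed, and the job is handed in when it is done.

Besides the shell and the picture viewer there is one more tool, called after ">>>" as name([rows], argument=value, ...), one row to a line, values as JSON. arm_command: Moves the arm, as the interface text tells. Its arguments: {"type":"object","properties":{"motion":{"type":"array"},"force":{"type":"number"}},"required":["motion"]}

```bash
mkdir -p pics; ls; python3 - <<'E'
from station import *
import cv2,numpy as np
s=observe();print(s)
for n in["side","top","wrist"]:
    p,d=capture(n);cv2.imwrite(f"pics/{n}0.png",p);np.save(f"pics/{n}0.npy",d)
    print(n,get_calibration(n), (d>0).mean())
E
```

```text
pics
{'t': 0.0, 'joint_positions': array([-7.61802502e+01,  2.81647801e+01,  8.93511729e+01, -1.70787593e-03,
        6.25499101e+01, -6.05150143e+00]), 'qd': array([-0.00173346,  0.01293719, -0.00242119,  0.02011333,  0.03640168,
        0.00369977]), 'effort': array([ 1.65268430e-03, -6.12645721e+01, -2.58181679e+01,  6.92602526e-02,
        4.82395291e-02, -1.26359155e-04]), 'tcp_pos': array([ 212.38433777, -587.53501536,  214.04859787]), 'tcp_rot': array([-1.79934344e+02, -5.43719789e-03,  1.98720363e+01]), 'ft_force': array([-0.08586571, -0.08551622, -0.53643474]), 'torque': array([ 0.03182141,  0.03380642, -0.01054263]), 'finger_gap': 95.02417182686682}
side {'intrinsics': array([[381.5744506 ,   0.        , 311.30783634],
       [  0.        , 381.5744506 , 197.1674597 ],
       [  0.        ,   0.        ,   1.        ]]), 'R': array([[ 0.94651032,  0.32250195,  0.01052151],
       [ 0.25846147, -0.73823068, -0.62306752],
       [-0.19317319,  0.59245924, -0.78209729]]), 't': array([-468.81532951,  -73.85423918, 1301.7350369 ])} 0.9958984375
top {'intrinsics': array([[511.209
[... 207 characters left out ...]
38226, -0.1082057 , -0.20679524],
       [ 0.20578753,  0.0205211 , -0.97838151]]), 't': array([ -87.18278764,  524.04776949, 1684.73534778])} 0.9960546875
wrist {'intrinsics': array([[339.24141175,   0.        , 318.95695022],
       [  0.        , 339.24141175, 201.21671575],
       [  0.        ,   0.        ,   1.        ]]), 'T_tool_cam': array([[ 2.59309208e-04, -9.59440393e-01, -2.81911450e-01,
         8.07899677e+01],
       [ 9.99999957e-01,  2.86988108e-04, -5.68929936e-05,
        -1.87537085e-01],
       [ 1.35490670e-04, -2.81911423e-01,  9.59440426e-01,
        -1.70260740e+02],
       [ 0.00000000e+00,  0.00000000e+00,  0.00000000e+00,
         1.00000000e+00]])} 0.9960546875
```

View pics/top0.png

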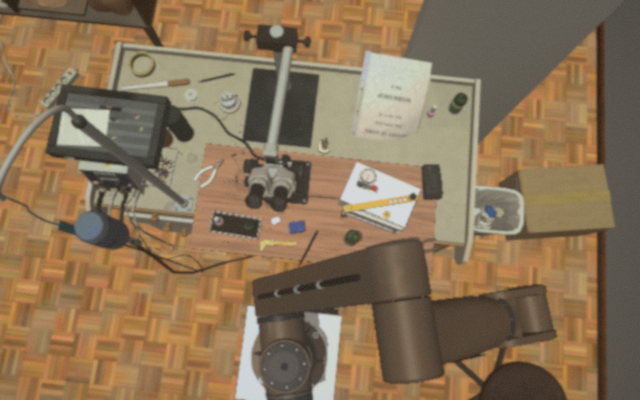

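View pics/side0.png

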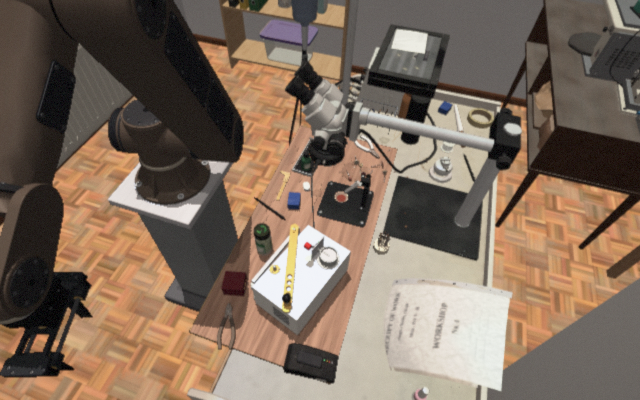

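View pics/wrist0.png

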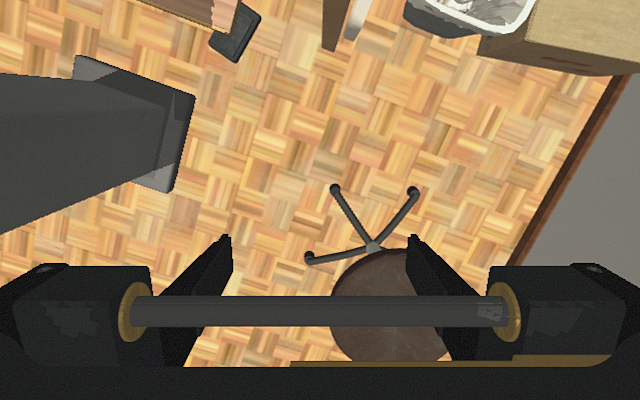

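```bash
python3 - <<'E'
import cv2
p=cv2.imread("pics/top0.png");cv2.imwrite("pics/top0c.png",cv2.resize(p[140:270,180:450],None,fx=2.95,fy=2.95,interpolation=cv2.INTER_CUBIC))
p=cv2.imread("pics/side0.png");cv2.imwrite("pics/side0c.png",cv2.resize(p[130:390,190:400],None,fx=2.3,fy=2.3,interpolation=cv2.INTER_CUBIC)) if 0 else cv2.imwrite("pics/side0c.png",cv2.resize(p[200:350,210:400],None,fx=4,fy=4,interpolation=cv2.INTER_CUBIC))
E
```

```text
(no output)
```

View pics/top0c.png

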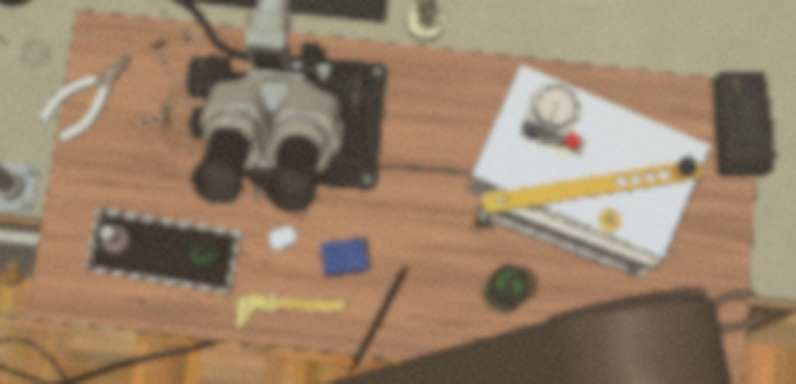

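View pics/side0c.png

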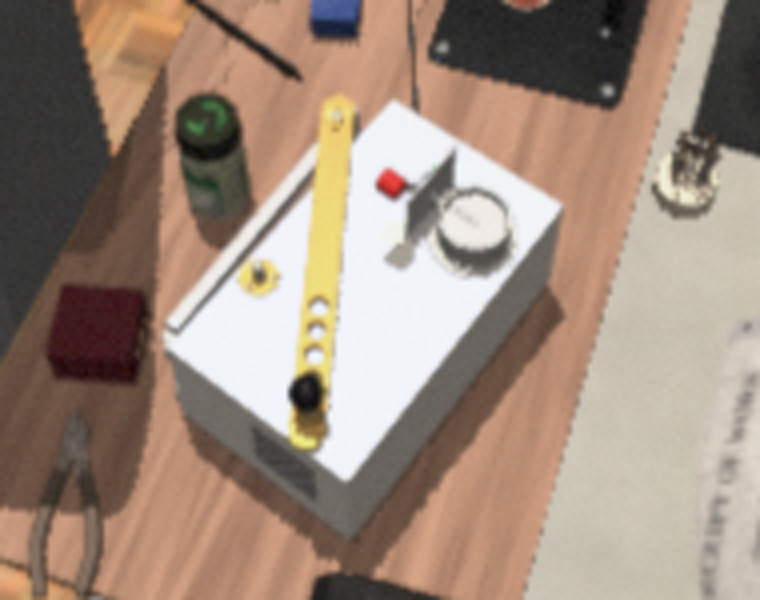

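```bash
cat > h.py <<'E'
from station import *
import numpy as np, cv2
from scipy.spatial.transform import Rotation as Ro
def cam(name,s=None):
    c=get_calibration(name);K=c["intrinsics"]
    if name=="wrist":
        T=c["T_tool_cam"];Rt=Ro.from_euler("xyz",s["tcp_rot"],degrees=True).as_matrix()
        Rwc=Rt@T[:3,:3];o=Rt@T[:3,3]+s["tcp_pos"]
        return K,Rwc.T,-Rwc.T@o
    return K,np.array(c["R"]),np.array(c["t"])
def ray(C,u,v):
    K,R,t=C;o=-R.T@t;d=R.T@np.linalg.solve(K,[u,v,1.]);return o,d
def onz(C,u,v,z):
    o,d=ray(C,u,v);return o+d*(z-o[2])/d[2]
def proj(C,X):
    K,R,t=C;p=K@(R@np.asarray(X,float)+t);return p[:2]/p[2]
def snap(name,tag):
    s=observe();p,d=capture(name);cv2.imwrite(f"pics/{tag}.png",p);np.save(f"pics/{tag}.npy",d);return p,d,cam(name,s),s
def mask(p,lo,hi):
    return cv2.inRange(cv2.cvtColor(p,cv2.COLOR_BGR2HSV),np.array(lo),np.array(hi))
def blobs(m,amin=5,n=6):
    k,l,st,c=cv2.connectedComponentsWithStats(m)
    return sorted([(int(st[i,4]),round(c[i,0],1),round(c[i,1],1)) for i in range(1,k) if st[i,4]>=amin],reverse=True)[:n]
E
python3 - <<'E'
from h import *
np.set_printoptions(precision=1,suppress=True)
T=cam("top");S=cam("side")
f=2.95;q=lambda C,u,v,z,o,f:onz(C,u/f+o[0],v/f+o[1],z)
t=lambda u,v,z:q(T,u,v,z,(180,140),2.95)
s=lambda u,v,z:q(S,u,v,z,(210,200),4)
print("roof corners top",t(522,66,110),t(708,146,110),t(472,180,110))
print("roof corners side",s(393,103,110),s(560,207,110),s(347,482,110),s(168,345,110))
print("ball",t(687,166,145),s(306,390,145))
print("peg",t(610,215,125),s(258,265,128))
print("peg base",t(610,218,110),s(258,280,110))
print("pivot",t(497,202,118),s(337,118,118))
print("roller",t(573,142,174),s(391,184,174))
print("jar",t(512,284,105),s(208,125,105))
print("tray",*[t(u,v,12) for u,v in((98,210),(240,232),(230,290),(92,268))])
print("pink/green",t(115,236,79),t(204,252,72))
print("wax",t(345,257,26))
print("scope",t(222,185,250),t(293,190,250))
E
```

```text
roof corners top [ 654.2 -155.9  110. ] [ 584.7 -371.7  110. ] [ 516.7 -112.8  110. ]
roof corners side [ 524.5 -115.4  110. ] [ 654.3 -156.9  110. ] [ 585.9 -373.6  110. ] [ 453.1 -329.3  110. ]
ball [ 551.  -343.9  145. ] [ 550.1 -342.9  145. ]
peg [ 491.3 -267.1  125. ] [ 489.1 -269.3  128. ]
peg base [ 490.8 -269.2  110. ] [ 488.3 -270.4  110. ]
pivot [ 493.4 -142.5  118. ] [ 494.7 -144.5  118. ]
roller [ 557.  -214.9  174. ] [ 556.9 -213.4  174. ]
jar [ 406.2 -168.5  105. ] [ 410.4 -170.7  105. ]
tray [452.8 317.7  12. ] [445.2 148.4  12. ] [376.2 151.   12. ] [384.  314.3  12. ]
pink/green [414.7 279.5  79. ] [408.7 178.4  72. ]
wax [427.4  21.9  26. ]
scope [454.1 144.  250. ] [457.   71.4 250. ]
```

```bash
python3 - <<'E'
from h import *
np.set_printoptions(precision=0,suppress=True,linewidth=200)
H={}
for n in("top","side"):
    d=np.load(f"pics/{n}0.npy");K,R,t=cam(n)
    v,u=np.mgrid[0:400,0:640];P=np.stack([(u-K[0,2])/K[0,0]*d,(v-K[1,2])/K[1,1]*d,d],-1)
    W=(P-t)@R
    x,y,z=[W[...,i][d>0] for i in range(3)]
    g=np.full((16,24),-1.)
    ix=((x-300)//20).astype(int);iy=((y+150)//25).astype(int)
    ok=(ix>=0)&(ix<16)&(iy>=0)&(iy<24)
    np.maximum.at(g,(ix[ok],iy[ok]),z[ok]);print(n);print("y",np.arange(24)*25-150)
    for i in range(16): print(300+20*i,g[i])
    # head underside edge
    m=(z>170)&(z<330)&(x>350)&(x<620)&(y>-20)&(y<300)
    print("scope",x[m].min(),x[m].max(),y[m].min(),y[m].max(),z[m].min())
E
```

```text
top
y [-150 -125 -100  -75  -50  -25    0   25   50   75  100  125  150  175  200  225  250  275  300  325  350  375  400  425]
300 [-1. -1. -1. -1. -1. 16.  9.  0.  4. -1.  2. -1. -0.  2. -0. -1.  2. -1. -1. -1. -1. -1. -1. -1.]
320 [-1. -1. 10. 12. 12. 13. 13. 13. 12. 15. 15. 12. 14. 15. 13.  9. 14. 10. 12. 12. 13. 10. -1. -1.]
340 [ 8. 10.  7.  9. 14. 15. 12. 13. 13. 14. 10. 14. 12.  9. 12. 10. 11.  7. 10.  9. 10.  5. -1. -1.]
360 [ 7.  8. 10. 13. 15. 13. 10. 15.  9. 10. 14. 11. 17. 16. 17. 18. 11. 10.  9.  9. 10.  8. -1. -1.]
380 [107.   9.  13.  12.  19.  12.   9.  12.  10.  10.   8.   9.  18.  48.  17.  16.  20.  16.  17.   9.   7.   5.  -1.  -1.]
400 [110.  11.  10.  12.  17.  28.  37. 428. 428. 431. 428. 429.  55.  81.  13.  15.  51.  86.  41.  12.  10.   9.  -1. 923.]
420 [104.  11.  10.  11.  13.  26.  33. 451. 452. 443. 452. 450.  54.  78.  12.  12.  38.  83.  20.  12.  10.   9.  -1. 924.]
440 [ 11.  11.  11.   9.   8.  12.  33. 442. 445. 422. 448. 450.  21.  14.  22.  16.  17.  16.  18.  14.  10.   9.  14. 914.]
460 [ 72.  68.  12.  12.  11.   9.  12. 415. 425. 407. 424. 
[... 2517 characters left out ...]
5.  17. 317. 376. 381. 375. 381. 378. 319. 313.   6.   5.   5.   7.   4.   3.   7.  -1.  -1.  -1.]
540 [114. 111.  -1.   6.   5. 303. 322. 334. 349. 357. 359. 320. 323. 319.   6.   7.   6.   5.   6.  10.  11.  11.  10.  -1.]
560 [112.  -1.  -1.   4.   4.  17. 320. 321. 306. 366. 366. 363.  12.  12.   7.   6.  20.   8.   5.  13.   3.  11.   8.  -1.]
580 [113.  -1.  -1.   5.   5.  17.  17.  18. 110. 366. 365. 364. 250.   5.   6.  13.  18.   6.   4.  13.  10.  12.  -1.  -1.]
600 [112.  -1.   2.   5.   5.  16.  18.  17. 131. 357. 359. 350. 245. 217.   2.   5.   6.   5.   8.  13.  10.   2.  -1.  -1.]
scope 447.9138745983507 619.8591320138504 -16.968050653393245 182.7279501446983 189.1989295232186
```

>>> arm_command([
  [-1, 3.86, -3.76, -1.08, 0],
  [-1, 3.86, -3.76, -1.08, 0],
  [-1, 3.86, -3.76, -1.08, 0],
  [-1, 3.86, -3.76, -1.08, 0],
  [-1, 3.86, -3.76, -1.08, 0],
  [-1, 3.86, -3.76, -1.08, 0],
  [-1, 3.86, -3.76, -1.08, 0],
  [-1, 3.86, -3.76, -1.08, 0],
  [-1, 0, 0, 0, -10.6],
  [-1, 0, 0, 0, -10.6],
  [-1, 0, 0, 0, -10.6],
  [-1, 0, 0, 0, -10.6],
  [-1, 0, 0, 0, -10.6],
  [-1, 0, 0, 0, -10.6],
  [-1, 0, 0, 0, -10.6],
  [-1, 0, 0, 0, -10.6],
  [-1, 0, 0, 0, -10.6],
  [-1, 0, 0, 0, -10.6],
  [-1, 0, 0, 0, -10.6],
  [-1, 0, 0, 0, -10.6],
])

```text
t: 2.65
tcp_pos: [400.5, -199.9, 300.9]
tcp_rot: [-180.0, -0.0, 147.4]
ft_force: [1.2, 0.2, -0.1]
finger_gap: 94.9
```

```bash
python3 - <<'E'
from h import *
np.set_printoptions(precision=2,suppress=True)
p,d,C,s=snap("wrist","w1");print(s["t"],s["joint_positions"],s["tcp_pos"],s["tcp_rot"])
E
```

```text
2.65 [-34.98   8.21 105.49  -0.    66.31 -92.4 ] [ 400.51 -199.86  300.93] [-180.     -0.01  147.42]
```

View pics/w1.png

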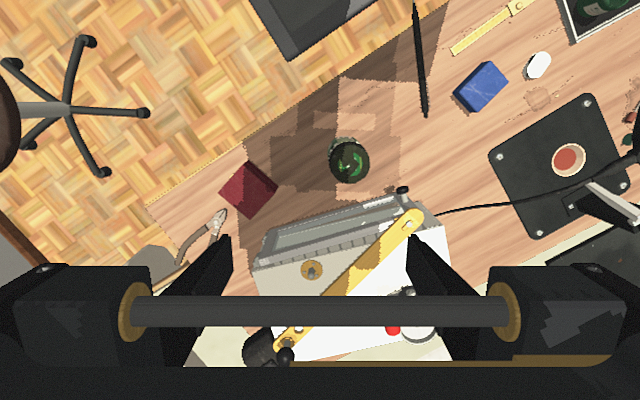

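```bash
python3 - <<'E'
from h import *
np.set_printoptions(precision=1,suppress=True)
C=cam("wrist",dict(tcp_pos=np.array([400.51,-199.86,300.93]),tcp_rot=np.array([-180,-.01,147.42])))
p=cv2.imread("pics/w1.png")
m=mask(p,(45,120,60),(85,255,255));print(blobs(m))
# dark lid region
g=cv2.cvtColor(p,cv2.COLOR_BGR2GRAY)
b=blobs(mask(p,(100,150,60),(130,255,255)));print(b)
d=np.load("pics/w1.npy");K,R,t=C
v,u=np.mgrid[0:400,0:640];P=np.stack([(u-K[0,2])/K[0,0]*d,(v-K[1,2])/K[1,1]*d,d],-1);W=(P-t)@R
sel=(d>0)&(u>300)&(u<400)&(v>110)&(v<210)&(W[...,2]>97)&(W[...,2]<115)
X=W[sel];print("lid pts",len(X),X.mean(0),X.min(0),X.max(0))
(c,r)=cv2.minEnclosingCircle(X[:,:2].astype(np.float32));print(c,r)
for n,u_,v_,z in(("peg",312,267,128),("pivot",413,215,118),("roller",392,330,174),("ball",285,356,145)):
    print(n,onz(C,u_,v_,z))
E
```

```text
[(37, np.float64(356.1), np.float64(171.3)), (25, np.float64(356.5), np.float64(156.8)), (15, np.float64(342.9), np.float64(168.2)), (7, np.float64(361.4), np.float64(162.7))]
[(37, np.float64(468.2), np.float64(77.1)), (7, np.float64(495.0), np.float64(67.0)), (5, np.float64(489.0), np.float64(61.4))]
lid pts 1282 [ 406.4 -163.7  104.9] [ 385.6 -185.4   97.4] [ 428.8 -142.2  107.6]
(407.2752380371094, -163.85557556152344) 22.200990676879883
peg [ 479.7 -258.4  128. ]
pivot [ 490.6 -133.7  118. ]
roller [ 564.5 -214.3  174. ]
ball [ 551.2 -341.5  145. ]
```

>>> arm_command([
  [-1, 1.34, 3.3, 0, -8.15],
  [-1, 0, 0, 0, -8.15],
  [-1, 0, 0, 3, -8.15],
  [-1, 0, 0, 4.7, -8.15],
  [-1, 0, 0, 4.7, 0],
  [-1, 0, 0, 4.7, 0],
  [-1, 0, 0, 0, 0],
], force=20)

```text
t: 3.58
tcp_pos: [406.1, -164.3, 128.1]
tcp_rot: [179.8, -0.3, 179.5]
ft_force: [-0.4, 0.2, 0.1]
finger_gap: 95.4
```

```bash
python3 - <<'E'
from h import *
np.set_printoptions(precision=2,suppress=True)
p,d,C,s=snap("wrist","w2");print(s["t"],s["joint_positions"],s["tcp_pos"],s["tcp_rot"])
K,R,t=C
v,u=np.mgrid[0:400,0:640];P=np.stack([(u-K[0,2])/K[0,0]*d,(v-K[1,2])/K[1,1]*d,d],-1);W=(P-t)@R
sel=(d>0)&(np.hypot(W[...,0]-407,W[...,1]+165)<45)&(W[...,2]>98)&(W[...,2]<112)
X=W[sel];print(len(X),X.min(0),X.max(0))
# kinematic fit
J=np.radians([[28.165,89.351],[8.21,105.49],s["joint_positions"][1:3]])
r=[624.73,np.hypot(400.51,199.86),np.hypot(*s["tcp_pos"][:2])];z=[214.05,300.93,s["tcp_pos"][2]]
A=[];b=[]
for (q2,q3),rr,zz in zip(J,r,z):
    f=q2+q3
    A.append([1,0,np.sin(q2),np.sin(f),np.cos(f)]);b.append(rr)
    A.append([0,1,np.cos(q2),np.cos(f),-np.sin(f)]);b.append(zz)
x,res,rk,sv=np.linalg.lstsq(np.array(A),np.array(b),rcond=None);print(x,res,rk,sv)
E
```

```text
3.575 [ -30.68   20.75  119.98   -0.01   39.61 -120.2 ] [ 406.12 -164.3   128.14] [179.84  -0.29 179.53]
3865 [ 385.35 -185.66   98.04] [ 429.14 -141.96  107.33]
[  5.06 -70.2  582.43 411.62  43.78] [0.1] 5 [2.98 2.44 0.28 0.25 0.17]
```

View pics/w2.png

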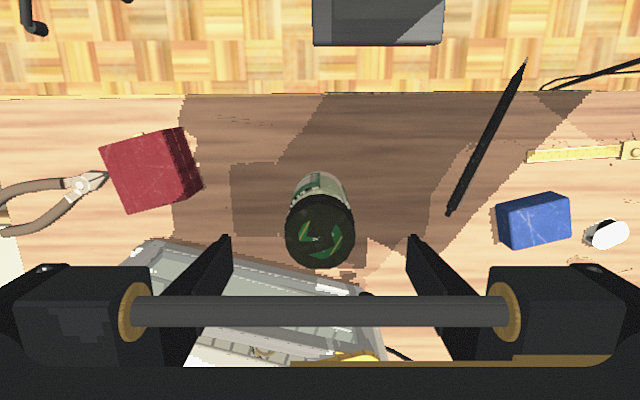

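>>> arm_command([
  [-1, 0, 0, 2.75, 0],
  [-1, 0, 0, 2.75, 0],
  [-1, 0, 0, 0, 0],
  [1, 0, 0, 0, 0],
  [1, 0, 0, 0, 0],
  [1, 0, 0, 0, 0],
  [1, 0, 0, 0, 0],
  [1, 0, 0, 0, 0],
  [1, 0, 0, 0, 0],
], force=20)

```text
t: 4.75
tcp_pos: [407.3, -165.0, 75.0]
tcp_rot: [-180.0, -0.0, 179.7]
ft_force: [0.2, 0.3, 0.4]
finger_gap: 44.4
```

```bash
python3 - <<'E'
from h import *
from scipy.optimize import brentq
np.set_printoptions(precision=2,suppress=True)
s=observe();print(s["t"],s["joint_positions"],s["tcp_pos"],s["finger_gap"],s["ft_force"])
J=np.radians([[28.165,89.351],[8.21,105.49],[20.75,119.98],s["joint_positions"][1:3]])
q1=np.radians([-76.18,-34.98,-30.68,s["joint_positions"][0]])
xy=np.array([[212.38,-587.54],[400.51,-199.86],[406.12,-164.3],s["tcp_pos"][:2]]);z=[214.05,300.93,128.14,s["tcp_pos"][2]]
r=xy[:,0]*np.cos(q1)+xy[:,1]*np.sin(q1);print("lat",-xy[:,0]*np.sin(q1)+xy[:,1]*np.cos(q1))
A=[];b=[]
for (q2,q3),rr,zz in zip(J,r,z):
    f=q2+q3
    A.append([1,0,np.sin(q2),np.sin(f),np.cos(f)]);b.append(rr)
    A.append([0,1,np.cos(q2),np.cos(f),-np.sin(f)]);b.append(zz)
x,res,rk,sv=np.linalg.lstsq(np.array(A),np.array(b),rcond=None);print(x,res,rk,sv)
E
```

```text
4.75 [ -30.67   26.45  122.79   -0.01   30.76 -120.33] [ 407.32 -164.97   75.01] 44.415567967358406 [0.2  0.27 0.39]
lat [65.88 65.85 65.92 65.88]
[ -0.47 -74.76 587.24 411.4   43.86] [1.46] 5 [3.44 2.8  0.39 0.37 0.19]
```

```bash
cat > kin.py <<'E'
import numpy as np
P=[-0.47,-74.76,587.24,411.4,43.86]
def ik(x,y,z):
    r=np.sqrt(x*x+y*y-65.88**2)-P[0];h=z-P[1]
    L2=P[2];L3=np.hypot(P[3],P[4]);e=np.arctan2(P[4],P[3])
    D=np.hypot(r,h);c=(D*D-L2**2-L3**2)/(2*L2*L3)
    if abs(c)>1:return None
    k=np.arccos(c) # angle between links; f+e = q2+k
    q2=np.arctan2(r,h)-np.arctan2(L3*np.sin(k),L2+L3*np.cos(k))
    f=q2+k-e
    q1=np.arctan2(y,x)-np.arcsin(65.88/np.hypot(x,y))
    d=np.degrees;return np.round([d(q1),d(q2),d(f-q2),180-d(f)],1)
E
python3 - <<'E'
from kin import *
print(ik(407.3,-165,75))
for z in(90,110,130,160,200,300,400,500,550):
    print(z,[ (x,ik(x,90,z)) for x in (300,320,340,360,380,400)])
E
```

```text
[-30.7  26.5 122.7  30.8]
90 [(300, array([  4.6,  17.9, 138.3,  23.8])), (320, array([  4.3,  18.9, 135.8,  25.3])), (340, array([  4. ,  19.9, 133.4,  26.7])), (360, array([  3.8,  21. , 130.9,  28.1])), (380, array([  3.6,  22.1, 128.4,  29.6])), (400, array([  3.4,  23.1, 125.9,  31. ]))]
110 [(300, array([  4.6,  14.8, 136.9,  28.3])), (320, array([  4.3,  16. , 134.5,  29.5])), (340, array([  4. ,  17.2, 132.1,  30.7])), (360, array([  3.8,  18.4, 129.7,  31.9])), (380, array([  3.6,  19.6, 127.2,  33.2])), (400, array([  3.4,  20.8, 124.8,  34.4]))]
130 [(300, array([  4.6,  11.9, 135.4,  32.7])), (320, array([  4.3,  13.3, 133.1,  33.6])), (340, array([  4. ,  14.6, 130.7,  34.6])), (360, array([  3.8,  16. , 128.4,  35.7])), (380, array([  3.6,  17.3, 126. ,  36.7])), (400, array([  3.4,  18.6, 123.5,  37.8]))]
160 [(300, array([  4.6,   7.9, 132.9,  39.1])), (320, array([  4.3,   9.5, 130.8,  39.7])), (340, array([  4. ,  11. , 128.5,  40.4])), (360, array([  3.8,  12.6, 126.2,  41.2])), (380, array([  3.6,  14. , 123.9,  42. ])), (400, array([  3.4,  15.5, 121.6,  42.9]))]
[... 621 characters left out ...]
  81. ])), (340, array([  4. ,  -5.2, 104.5,  80.7])), (360, array([  3.8,  -3.2, 102.8,  80.4])), (380, array([  3.6,  -1.2, 100.9,  80.3])), (400, array([ 3.4,  0.7, 99. , 80.3]))]
500 [(300, array([  4.6, -10.5,  94.8,  95.7])), (320, array([ 4.3, -8.6, 93.3, 95.3])), (340, array([ 4. , -6.6, 91.7, 94.9])), (360, array([ 3.8, -4.7, 90.1, 94.6])), (380, array([ 3.6, -2.8, 88.3, 94.5])), (400, array([ 3.4, -0.8, 86.5, 94.4]))]
550 [(300, array([  4.6, -10.2,  87.6, 102.6])), (320, array([  4.3,  -8.3,  86.2, 102.2])), (340, array([  4. ,  -6.4,  84.6, 101.8])), (360, array([  3.8,  -4.5,  83. , 101.5])), (380, array([  3.6,  -2.6,  81.2, 101.4])), (400, array([  3.4,  -0.7,  79.4, 101.3]))]
```

>>> arm_command([
  [1, 0, 0, -3, 0],
  [1, 0, 0, -5.5, 0],
  [1, 1.0, 0, -5.7, 0],
  [1, 1.2, 0, -5.7, 0],
  [1, 1.2, 0, -5.7, 0],
  [1, 1.2, 0, -5.7, 0],
  [1, 1.2, 0, -5.7, 0],
  [1, 1.0, 0, -5.7, 0],
  [1, 0, 0, -3, 0],
  [1, 0, 2, 0, 0],
  [1, 0, 5, 0, 0],
  [1, 0, 5, 0, 0],
  [1, 0, 5, 0, 0],
  [1, 0, 5, 0, 0],
  [1, 0, 5, 0, 0],
  [1, 0, 5, 0, 0],
  [1, 0, 5, 0, 0],
  [1, 0, 2.5, 0, 0],
  [1, 0, 0, 0, 0],
], force=25)

```text
t: 7.12
tcp_pos: [341.4, 231.6, 531.3]
tcp_rot: [-180.0, -0.1, 179.8]
ft_force: [0.0, -0.4, -1.4]
finger_gap: 44.6
```

```bash
python3 - <<'E'
from h import *
np.set_printoptions(precision=2,suppress=True)
p,d,C,s=snap("wrist","w3");print(s["t"],s["joint_positions"],s["tcp_pos"],s["tcp_rot"],s["finger_gap"],s["ft_force"])
p,d,C,s=snap("top","t3")
E
```

```text
7.125 [ 24.96  -0.5   81.78  -0.    98.82 -64.86] [341.37 231.58 531.33] [-179.96   -0.08  179.82] 44.62428884021478 [ 0.   -0.39 -1.44]
```

View pics/w3.png

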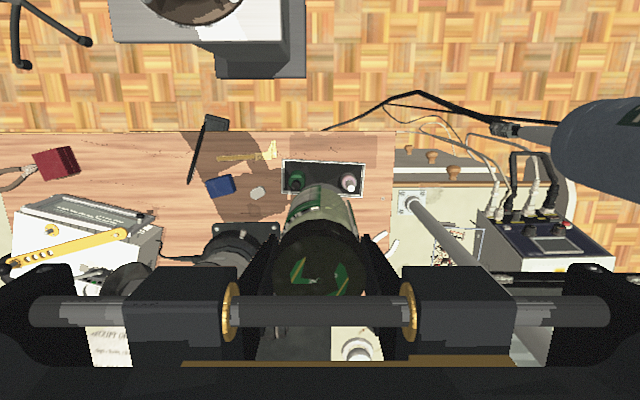

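View pics/t3.png

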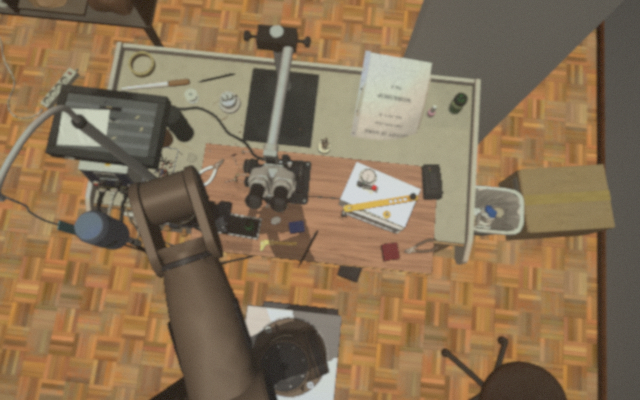

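```bash
cat > bt.py <<'E'
from h import *
np.set_printoptions(precision=1,suppress=True)
def bot(tag,C):
    d=np.load(f"pics/{tag}.npy");K,R,t=C
    v,u=np.mgrid[0:400,0:640];P=np.stack([(u-K[0,2])/K[0,0]*d,(v-K[1,2])/K[1,1]*d,d],-1);W=(P-t)@R
    for n,c,z in(("green",(409,178),72),("pink",(414,280),79)):
        sel=(d>0)&(np.hypot(W[...,0]-c[0],W[...,1]-c[1])<30)&(abs(W[...,2]-z)<6)
        X=W[sel]
        if len(X)>3: print(n,len(X),X.mean(0),X.min(0),X.max(0),cv2.minEnclosingCircle(X[:,:2].astype(np.float32)))
    sel=(d>0)&(W[...,2]>9)&(W[...,2]<16)&(W[...,0]>340)&(W[...,0]<480)&(W[...,1]>130)&(W[...,1]<340)
    X=W[sel][:,:2].astype(np.float32)
    if len(X)>5: print("rim",len(X),cv2.minAreaRect(X))
E
python3 - <<'E'
from bt import *
C=cam("wrist",dict(tcp_pos=np.array([341.37,231.58,531.33]),tcp_rot=np.array([-179.96,-.08,179.82])))
bot("w3",C);bot("top0",cam("top"));bot("side0",cam("side"))
E
```

```text
green 75 [414.8 186.2  74.6] [406.9 178.2  68.8] [423.8 193.9  77.8] ((415.3874816894531, 186.06658935546875), 8.852869987487793)
pink 47 [417.8 290.1  81.1] [411.6 284.4  73. ] [424.4 295.9  84.7] ((418.4562683105469, 289.98272705078125), 6.88183069229126)
rim 307 ((412.89312744140625, 223.21017456054688), (206.1964111328125, 93.11473846435547), 79.42448425292969)
green 21 [415.2 183.2  73.5] [406.3 175.8  67.3] [423.6 190.4  78. ] ((414.9779968261719, 183.27359008789062), 8.779825210571289)
pink 14 [419.3 287.2  79.6] [413.4 281.5  73.8] [424.1 293.4  83.3] ((419.4175109863281, 287.6007385253906), 6.631015300750732)
rim 252 ((408.05303955078125, 235.07269287109375), (132.53514099121094, 208.10830688476562), 0.8948540687561035)
green 25 [414.  180.9  72.8] [406.9 173.6  66.9] [422.4 189.3  77.3] ((415.1186828613281, 181.21800231933594), 8.24778938293457)
rim 61 ((386.09222412109375, 216.14114379882812), (61.226905822753906, 175.8604736328125), 20.030929565429688)
```

>>> arm_command([
  [1, 0, 0, 0, 10],
  [1, 0, 0, 0, 10],
  [1, 0, 0, 0, 10],
  [1, 0, 0, 0, 10],
  [1, 0, 0, 0, 10],
  [1, 0, 0, 0, 10],
  [1, 0, 0, 4, 0],
  [1, 0, 0, 6, 0],
  [1, 0, 0, 6, 0],
  [1, 0, 0, 6, 0],
  [1, 0, 0, 5, 0],
  [1, 0, 0, 3, 0],
  [1, 0, 0, 0, 0],
])

```text
t: 8.85
tcp_pos: [341.2, 229.2, 231.0]
tcp_rot: [-179.8, -0.0, 119.6]
ft_force: [-0.6, -0.2, -0.8]
finger_gap: 44.6
```

```bash
python3 - <<'E'
from bt import *
p,d,C,s=snap("wrist","w4");print(s["t"],s["joint_positions"],s["tcp_pos"],s["tcp_rot"],s["finger_gap"],s["ft_force"])
bot("w4",C)
E
```

```text
8.85 [ 24.7   9.4 115.9  -0.   54.9  -4.9] [341.2 229.2 231. ] [-179.8   -0.   119.6] 44.57495558485565 [-0.6 -0.2 -0.8]
pink 198 [416.9 291.2  80.6] [410.6 284.   73.7] [424.5 298.2  83.9] ((417.8256530761719, 291.1524658203125), 7.178783416748047)
rim 829 ((415.9666442871094, 256.2738037109375), (135.27784729003906, 74.6763916015625), 86.71116638183594)
```

View pics/w4.png

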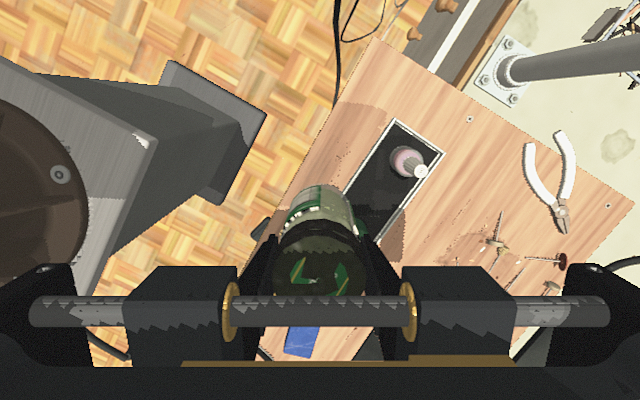

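>>> arm_command([
  [1, -0.5, 1.18, 1, 0],
  [1, -0.8, 1.9, 1.5, 0],
  [1, -0.8, 1.9, 1.5, 0],
  [1, -0.55, 1.3, 1, 0],
  [1, -0.3, 0.7, 1, 0],
  [1, 0, 0, 0, 0],
  [1, 0, 0, 0, 0],
])

```text
t: 9.78
tcp_pos: [416.5, 239.3, 172.3]
tcp_rot: [180.0, 0.0, 119.7]
ft_force: [0.2, -0.5, -0.5]
finger_gap: 44.6
```

```bash
python3 - <<'E'
from bt import *
p,d,C,s=snap("wrist","w5");print(s["t"],s["tcp_pos"],s["tcp_rot"],s["finger_gap"],s["ft_force"])
bot("w5",C)
p,d,C,s=snap("side","s5");cv2.imwrite("pics/s5c.png",cv2.resize(p[20:270,180:400],None,fx=2.4,fy=2.4))
p,d,C,s=snap("top","t5");cv2.imwrite("pics/t5c.png",cv2.resize(p[140:270,180:320],None,fx=4,fy=4))
E
```

```text
9.775 [416.5 239.3 172.3] [180.    0.  119.7] 44.59352327712725 [ 0.2 -0.5 -0.5]
pink 277 [417.6 291.5  81.2] [411.2 284.6  73.6] [424.7 298.2  84. ] ((417.982421875, 291.277587890625), 7.16330623626709)
rim 1176 ((415.06964111328125, 237.81488037109375), (172.22988891601562, 74.12037658691406), 86.71098327636719)
```

View pics/w5.png

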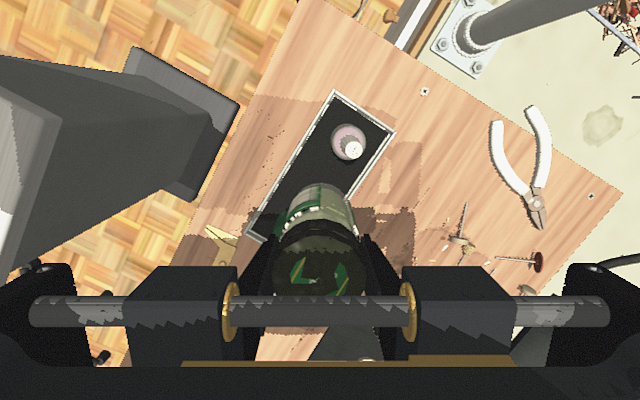

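View pics/s5c.png

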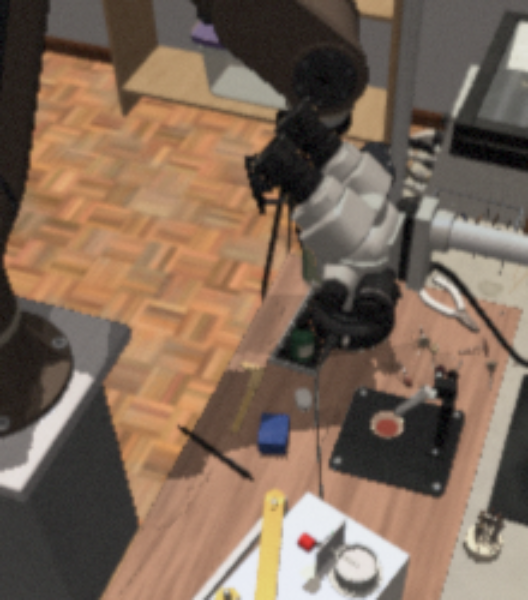

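>>> arm_command([
  [1, 0, -0.18, 2, 0],
  [1, 0, 0, 3, 0],
  [1, 0, 0, 2.5, 0],
  [1, 0, 0, 1.2, 0],
  [1, 0, 0, 0.4, 0],
  [1, 0, 0, 0.15, 0],
  [1, 0, 0, 0, 0],
  [1, 0, 0, 0, 0],
])

```text
t: 10.92
tcp_pos: [415.5, 238.5, 80.0]
tcp_rot: [179.9, 0.0, 119.7]
ft_force: [0.1, -0.4, -0.5]
finger_gap: 44.5
```

>>> arm_command([
  [1, 0, 0, 0.1, 0],
  [1, 0, 0, 0.08, 0],
  [1, 0, 0, 0, 0],
  [1, 0, 0, 0, 0],
])

```text
t: 11.42
tcp_pos: [415.4, 238.5, 78.0]
tcp_rot: [180.0, 0.0, 119.7]
ft_force: [-0.0, -0.2, 6.1]
finger_gap: 44.4
```

Contact with the tray floor (force +6 N). Release and lift.

>>> arm_command([
  [0, 0, 0, 0, 0],
  [-0.15, 0, 0, 0, 0],
  [-0.3, 0, 0, 0, 0],
  [-0.35, 0, 0, 0, 0],
  [-0.35, 0, 0, 0, 0],
  [-0.35, 0, 0, -1.5, 0],
  [-0.35, 0, 0, -3, 0],
  [-0.35, 0, 0, -5, 0],
  [-0.35, 0, 0, -5, 0],
  [-0.35, 0, 0, 0, 0],
])

```text
t: 12.68
tcp_pos: [416.4, 239.0, 225.8]
tcp_rot: [179.6, 0.1, 119.7]
ft_force: [-0.0, -0.6, -0.1]
finger_gap: 64.2
```

```bash
python3 - <<'E'
from bt import *
p,d,C,s=snap("wrist","w6");print(s["t"],s["tcp_pos"],s["tcp_rot"],s["finger_gap"],s["ft_force"])
bot("w6",C)
K,R,t=C
v,u=np.mgrid[0:400,0:640];P=np.stack([(u-K[0,2])/K[0,0]*d,(v-K[1,2])/K[1,1]*d,d],-1);W=(P-t)@R
sel=(d>0)&(np.hypot(W[...,0]-415,W[...,1]-238)<35)&(W[...,2]>100)&(W[...,2]<115)
X=W[sel];print(len(X),X.mean(0),X.min(0),X.max(0))
E
```

```text
12.675 [416.4 239.  225.8] [179.6   0.1 119.7] 64.22654414934232 [-0.  -0.6 -0.1]
green 268 [414.5 187.8  74.3] [405.7 177.9  66. ] [423.9 195.7  77.2] ((414.82305908203125, 186.599365234375), 9.108915328979492)
pink 249 [416.  284.1  80.3] [399.3 253.9  73. ] [425.4 298.3  83.6] ((409.967529296875, 275.7845458984375), 24.334701538085938)
rim 1089 ((415.1232604980469, 237.776123046875), (172.28038024902344, 74.2601089477539), 86.77400970458984)
1937 [415.8 240.9 107.8] [394.4 218.1 100. ] [437.9 262.2 110.3]
```

View pics/w6.png

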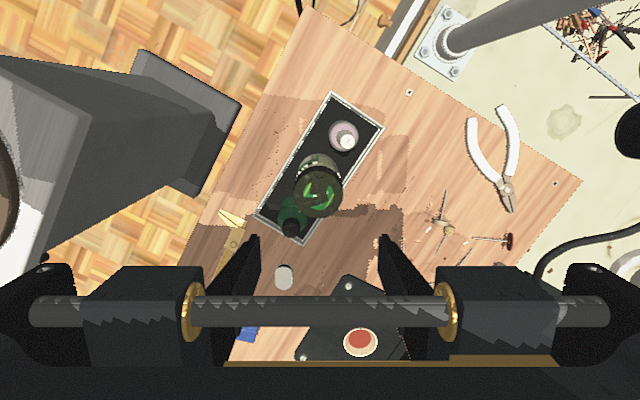

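>>> arm_command([
  [-0.35, 0.6, -1.4, -1, 0],
  [-0.35, 1.25, -2.73, -1, 0],
  [-0.35, 1.25, -2.73, -2, 0],
  [-0.35, 0, 0, -5.5, 0],
  [-0.35, 0, 0, -6, 0],
  [-0.35, 0, 0, -6, 0],
  [-0.35, 0, 0, -6, 0],
  [-0.35, 0, 0, -3, 0],
  [-0.35, -2, -1.14, 0, 0],
  [-0.35, -4.35, -2.48, 0, 0],
  [-0.35, -4.35, -2.48, 0, 0],
  [-0.35, -4.35, -2.48, 0, 0],
  [-0.35, -4.35, -2.48, 0, 0],
  [-0.35, -4.35, -2.48, 0, 0],
  [-0.35, -4.35, -2.48, 0, 0],
  [-0.35, -4.35, -2.48, 0, 0],
  [-0.35, -1, -0.57, 0, 0],
  [-0.35, 0, 0, 0, 0],
])

```text
t: 14.98
tcp_pos: [340.0, -153.5, 527.0]
tcp_rot: [-180.0, -0.1, 119.6]
ft_force: [-0.8, 0.3, 0.1]
finger_gap: 64.6
```

>>> arm_command([
  [-0.35, -2.2, 0.72, 1.6, 0],
  [-0.35, -4.5, 1.48, 3.3, 0],
  [-0.35, -4.5, 1.48, 3.3, 0],
  [-0.35, -4.5, 1.48, 3.3, 0],
  [-0.35, -4.5, 1.48, 3.3, 0],
  [-0.35, -4.5, 1.48, 3.3, 0],
  [-0.35, -2.2, 0.75, 1.6, 6.8],
  [-0.35, 0, 0, 0, 6.8],
  [-0.35, 0, 0, 0, 0],
])

```text
t: 16.1
tcp_pos: [551.2, -341.5, 330.5]
tcp_rot: [-180.0, -0.0, 106.2]
ft_force: [-0.4, 0.4, -0.3]
finger_gap: 64.3
```

```bash
python3 - <<'E'
from h import *
np.set_printoptions(precision=2,suppress=True)
p,d,C,s=snap("wrist","w7");print(s["t"],s["joint_positions"],s["tcp_pos"],s["tcp_rot"])
np.savez("pics/w7pose.npz",**{k:s[k] for k in("tcp_pos","tcp_rot")})
E
```

```text
16.1 [-37.62  25.35  76.21   0.01  78.49 -53.84] [ 551.17 -341.51  330.52] [-179.98   -0.04  106.22]
```

View pics/w7.png

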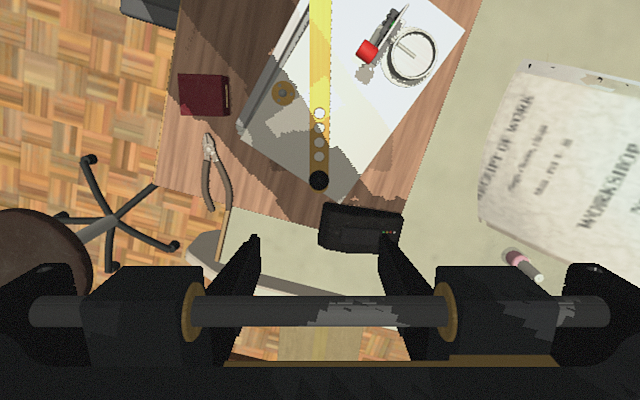

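```bash
python3 - <<'E'
from h import *
np.set_printoptions(precision=1,suppress=True)
z=np.load("pics/w7pose.npz");C=cam("wrist",z)
p=cv2.imread("pics/w7.png");d=np.load("pics/w7.npy");K,R,t=C
v,u=np.mgrid[0:400,0:640];P=np.stack([(u-K[0,2])/K[0,0]*d,(v-K[1,2])/K[1,1]*d,d],-1);W=(P-t)@R
print("ball img",blobs(mask(p[165:198,300:340],(0,0,0),(180,255,60)),20), onz(C,319,180.5,145))
sel=(d>0)&(np.hypot(W[...,0]-551,W[...,1]+342)<25)&(W[...,2]>138)&(W[...,2]<165);X=W[sel];print("ball dep",len(X),X.mean(0),X.min(0),X.max(0))
sel=(d>0)&(np.hypot(W[...,0]-487,W[...,1]+268)<25)&(W[...,2]>114)&(W[...,2]<135);X=W[sel];print("peg dep",len(X),X.mean(0),X.min(0),X.max(0))
print(onz(C,283,93,115),onz(C,283,92,128))
b=blobs(mask(p,(0,170,90),(6,255,255)),20);print(b)
sel=(d>0)&(np.hypot(W[...,0]-557,W[...,1]+214)<35)&(W[...,2]>150)&(W[...,2]<200);X=W[sel];print("roller",len(X),X.mean(0),X.min(0),X.max(0))
sel=(d>0)&(abs(W[...,2]-110)<3.);m=(sel*255).astype(np.uint8)
cv2.imwrite("pics/w7z.png",cv2.resize(p[30:200,220:480],None,fx=3,fy=3,interpolation=cv2.INTER_CUBIC))
for n in("green","x"):pass
print([onz(C,a,b,118) for a,b in((319.5,113),(319,127.5),(319,141.5),(319,156.5))])
E
```

```text
ball img [(308, np.float64(18.5), np.float64(14.9))] [ 552.5 -342.4  145. ]
ball dep 325 [ 551.1 -340.9  151.9] [ 540.7 -352.3  142. ] [ 562.2 -331.4  156.8]
peg dep 55 [ 489.7 -266.8  125.7] [ 485.4 -276.2  114.1] [ 497.9 -263.   129.3]
[ 489.8 -266.6  115. ] [ 490.9 -265.6  128. ]
[(298, np.float64(366.9), np.float64(51.5))]
roller 496 [ 560.6 -207.8  173.4] [ 548.7 -221.3  150.1] [ 575.8 -183.9  183.9]
[array([ 533.7, -275.6,  118. ]), array([ 537.5, -290.7,  118. ]), array([ 541.8, -305.4,  118. ]), array([ 546.5, -321.6,  118. ])]
```

View pics/w7z.png

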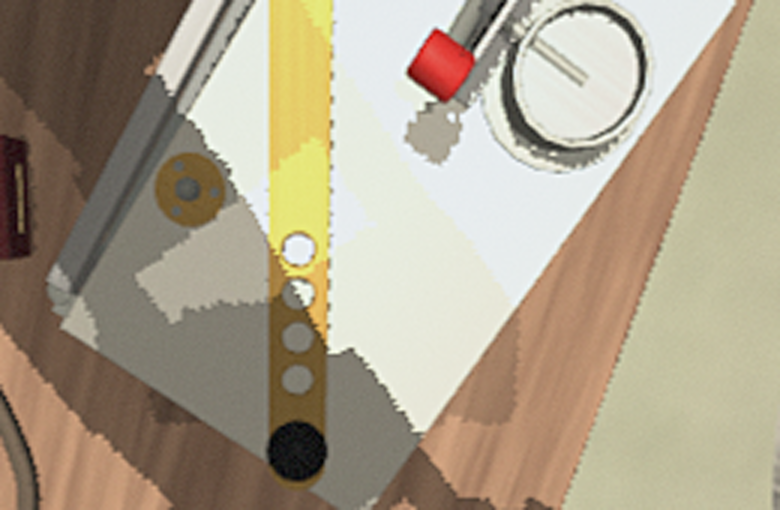

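>>> arm_command([
  [-0.35, 0, 0, 3, 0],
  [-0.35, 0, 0, 5.5, 0],
  [-0.35, 0, 0, 5.5, 0],
  [-0.35, 0, 0, 4, 0],
  [-0.35, 0, 0, 2.1, 0],
  [-0.35, 0, 0, 0.3, 0],
  [-0.35, 0, 0, 0, 0],
  [-0.35, 0, 0, 0, 0],
], force=15)

```text
t: 17.15
tcp_pos: [550.9, -343.6, 128.2]
tcp_rot: [179.9, 0.1, 106.1]
ft_force: [1.1, -0.0, -0.2]
finger_gap: 64.6
```

```bash
python3 - <<'E'
from h import *
np.set_printoptions(precision=2,suppress=True)
p,d,C,s=snap("wrist","w8");print(s["t"],s["tcp_pos"],s["tcp_rot"],s["ft_force"])
print(proj(C,[551.3,-341.5,145]),proj(C,[490,-267,128]))
E
```

```text
17.15 [ 550.93 -343.56  128.2 ] [179.93   0.1  106.11] [ 1.14 -0.02 -0.23]
[318.69 264.78] [237.84  78.42]
```

View pics/w8.png

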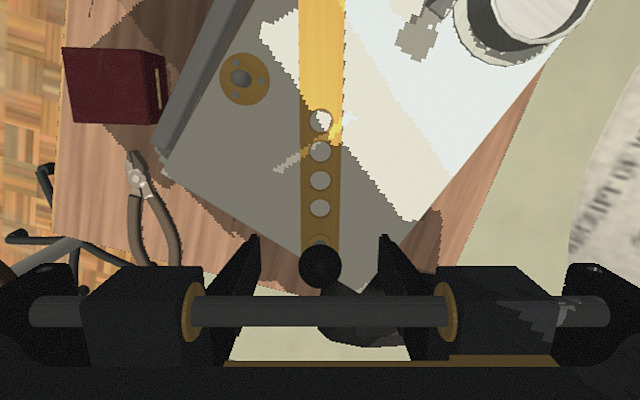

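```bash
python3 - <<'E'
from h import *
np.set_printoptions(precision=2,suppress=True)
C=cam("wrist",dict(tcp_pos=np.array([550.93,-343.56,128.2]),tcp_rot=np.array([179.93,.1,106.11])))
print(onz(C,320,266,145),onz(C,240,77,128),onz(C,244,79,110),[onz(C,319.5,v,118) for v in(121,151,180,208)])
p=cv2.imread("pics/w8.png");cv2.imwrite("pics/w8z.png",cv2.resize(p[40:290,200:370],None,fx=2.4,fy=2.4,interpolation=cv2.INTER_CUBIC))
E
```

```text
[ 552.12 -341.96  145.  ] [ 490.85 -266.09  128.  ] [ 488.99 -266.46  110.  ] [array([ 532.73, -275.64,  118.  ]), array([ 537.05, -290.56,  118.  ]), array([ 541.44, -305.7 ,  118.  ]), array([ 545.88, -321.06,  118.  ])]
```

>>> arm_command([
  [-0.35, 0.2, 0, 0.15, 0],
  [0.3, 0, 0, 0, 0],
  [1, 0, 0, 0, 0],
  [1, 0, 0, 0, 0],
  [1, 0, 0, 0, 0],
  [1, 0, 0, 0, 0],
  [1, 0, 0, 0, 0],
  [1, 0, 0, 0, 0],
], force=15)

```text
t: 18.2
tcp_pos: [549.9, -341.6, 125.2]
tcp_rot: [-180.0, 0.0, 106.1]
ft_force: [0.3, 0.1, 0.3]
finger_gap: 21.1
```

View pics/w8z.png

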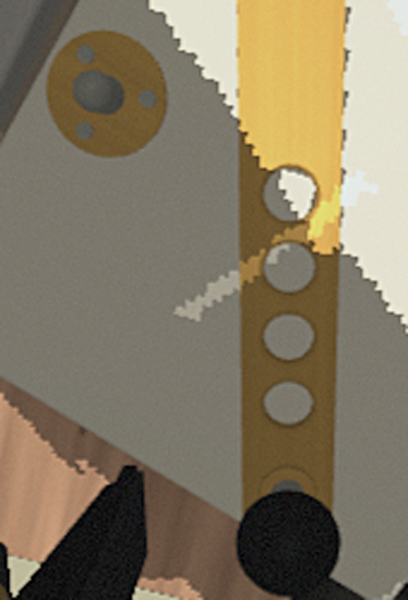

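>>> arm_command([
  [1, 0.15, 0, -1.0, 0],
  [1, 0.2, 0, -0.9, 0],
  [1, 0.25, 0, -0.9, 0],
  [1, 0.26, 0, -0.85, 0],
  [1, 0, 0, 0, 0],
  [1, 0, 0, 0, 0],
], force=20)

```text
t: 18.95
tcp_pos: [547.5, -333.3, 161.6]
tcp_rot: [-180.0, 0.0, 106.1]
ft_force: [0.4, -0.5, -1.1]
finger_gap: 20.3
```

```bash
python3 - <<'E'
from h import *
np.set_printoptions(precision=2,suppress=True)
p,d,C,s=snap("wrist","w9");print(s["t"],s["tcp_pos"],s["tcp_rot"],s["ft_force"],s["finger_gap"])
E
```

```text
18.95 [ 547.48 -333.3   161.64] [-180.      0.01  106.07] [ 0.37 -0.46 -1.14] 20.316425906269988
```

View pics/w9.png

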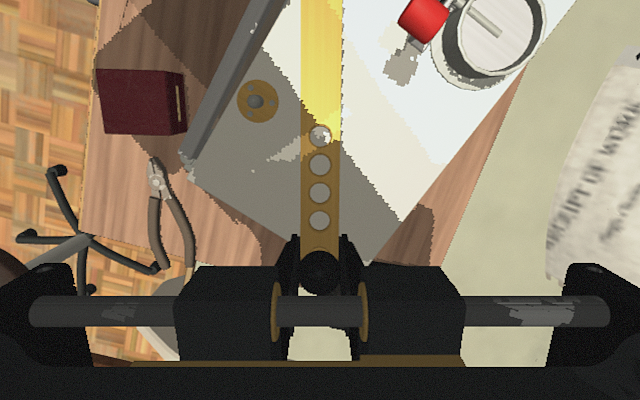

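>>> arm_command([
  [1, 0.72, -0.27, 0, -4.56],
  [1, 0.74, -0.21, 0, -4.56],
  [1, 0.75, -0.15, 0, -4.56],
  [1, 0.76, -0.09, 0, -4.56],
  [1, 0.77, -0.03, 0, -4.56],
  [1, 0.77, 0.03, 0, -4.56],
  [1, 0.76, 0.09, 0, -4.56],
  [1, 0.75, 0.15, 0, -4.56],
  [1, 0, 0, 0, 0],
  [1, 0, 0, 0, 0],
])

```text
t: 20.25
tcp_pos: [510.9, -284.0, 161.5]
tcp_rot: [180.0, -0.0, 142.4]
ft_force: [-0.1, 0.3, -0.9]
finger_gap: 20.7
```

```bash
python3 - <<'E'
from h import *
np.set_printoptions(precision=2,suppress=True)
p,d,C,s=snap("wrist","w10");print(s["t"],s["tcp_pos"],s["tcp_rot"],s["ft_force"],s["finger_gap"])
np.savez("pics/w10pose.npz",**{k:s[k] for k in("tcp_pos","tcp_rot")})
p,d,C,s=snap("top","t10");cv2.imwrite("pics/t10c.png",cv2.resize(p[140:270,280:450],None,fx=4,fy=4,interpolation=cv2.INTER_CUBIC))
E
```

```text
20.25 [ 510.93 -284.05  161.52] [180.    -0.03 142.44] [-0.06  0.3  -0.85] 20.714231574055404
```

View pics/w10.png

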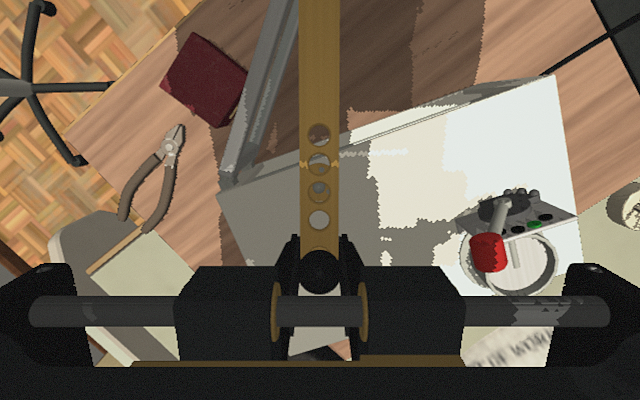

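View pics/t10c.png

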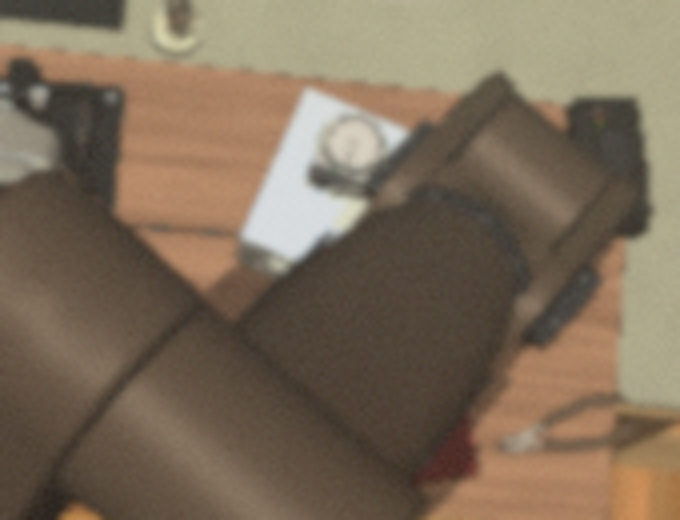

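```bash
python3 - <<'E'
from h import *
np.set_printoptions(precision=2,suppress=True)
p=cv2.imread("pics/w10.png");cv2.imwrite("pics/w10z.png",cv2.resize(p[110:250,270:370],None,fx=5,fy=5,interpolation=cv2.INTER_CUBIC)[:600])
C=cam("wrist",np.load("pics/w10pose.npz"))
# peg expected, and hole3 at lift .18 given ball
print("peg tip px",proj(C,[489.9,-266.3,128]),proj(C,[490.85,-266.1,128]))
E
```

```text
peg tip px [319.3  188.75] [320.48 189.74]
```

View pics/w10z.png

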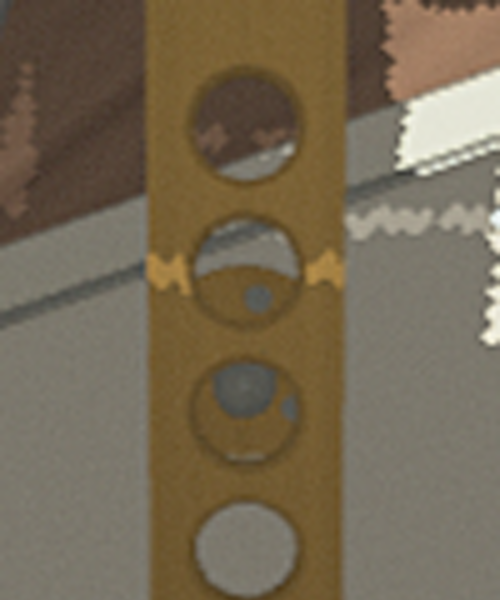

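```bash
python3 - <<'E'
from h import *
np.set_printoptions(precision=2,suppress=True)
C=cam("wrist",np.load("pics/w10pose.npz"))
sd=np.array([np.cos(np.radians(142.44+180)),np.sin(np.radians(142.44+180))])
a=.18
# hole centre on bar's top face: z
zt=115.5+170*np.sin(a)+2.5*np.cos(a)
H=onz(C,319,192.3,zt); h=H[:2]+sd*(170*(1-np.cos(a))+2.5*np.sin(a))
P=onz(C,319,187.6,127.5)
e=P[:2]-h
print(H,h,P,"along stay",e@sd,"left",e@np.array([-sd[1],sd[0]]))
for v in(164.2,219.8):
    pass
print([onz(C,319,110+v/5,115.5+r*np.sin(a)+2.5*np.cos(a))[:2]@sd for v,r in((125,138),(271,154),(411,170),(549,186))])
E
```

```text
[ 487.31 -264.54  148.39] [ 489.84 -266.49] [ 489.31 -266.07  127.5 ] along stay -0.6742524022618378 left 0.005335404720431029
[np.float64(516.5076888427726), np.float64(532.2024192436872), np.float64(547.4997948182994), np.float64(562.8303454631176)]
```

>>> arm_command([
  [1, -0.17, 0, 0.6, 0],
  [1, -0.16, 0, 0.6, 0],
  [1, -0.14, 0, 0.6, 0],
  [1, 0, 0, 0, 0],
])

```text
t: 20.85
tcp_pos: [514.6, -286.8, 143.1]
tcp_rot: [-180.0, -0.0, 142.5]
ft_force: [0.3, 0.3, -0.1]
finger_gap: 20.6
```

>>> arm_command([
  [1, -0.13, 0, 0.6, 0],
  [1, -0.11, 0, 0.6, 0],
  [1, 0, 0, 0, 0],
])

```text
t: 21.22
tcp_pos: [516.5, -288.3, 131.2]
tcp_rot: [-180.0, -0.0, 142.6]
ft_force: [0.1, -0.6, -0.3]
finger_gap: 20.3
```

```bash
python3 - <<'E'
from h import *
np.set_printoptions(precision=2,suppress=True)
p,d,C,s=snap("wrist","w11");print(s["t"],s["tcp_pos"],s["tcp_rot"],s["ft_force"],s["finger_gap"])
cv2.imwrite("pics/w11z.png",cv2.resize(p[80:250,270:370],None,fx=3.5,fy=3.5,interpolation=cv2.INTER_CUBIC))
E
```

```text
21.225 [ 516.46 -288.25  131.22] [-179.99   -0.04  142.55] [ 0.11 -0.59 -0.28] 20.253128107537094
```

View pics/w11z.png

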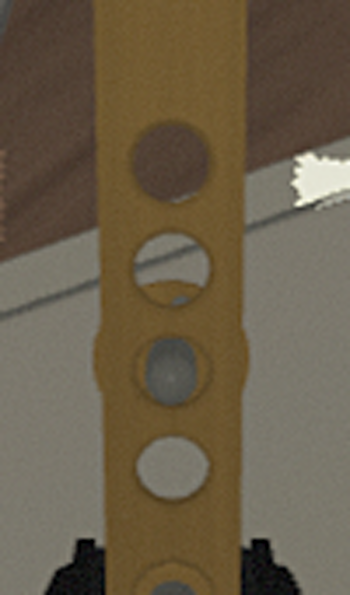

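Peg is centred in the third hole (zoom (172,368)). Lower the rest of the way.

>>> arm_command([
  [1, -0.08, 0, 0.4, 0],
  [1, -0.03, 0, 0.2, 0],
  [1, 0, 0, 0, 0],
  [1, 0, 0, 0, 0],
])

```text
t: 21.78
tcp_pos: [517.4, -288.8, 125.8]
tcp_rot: [-180.0, -0.0, 142.5]
ft_force: [-0.4, 0.3, 0.6]
finger_gap: 20.7
```

>>> arm_command([
  [0.4, 0, 0, 0, 0],
  [0.1, 0, 0, 0, 0],
  [0, 0, 0, 0, 0],
  [0, 0, 0, 0, 0],
  [0, 0, 0, -1, 0],
  [0, 0, 0, -3, 0],
  [0, 0, 0, -5, 0],
  [0, 0, 0, -4, 0],
  [0, 0, 0, 0, 0],
])

```text
t: 22.9
tcp_pos: [518.2, -289.5, 259.5]
tcp_rot: [180.0, 0.4, 142.6]
ft_force: [0.1, -0.5, -0.3]
finger_gap: 47.4
```

```bash
python3 - <<'E'
from h import *
np.set_printoptions(precision=2,suppress=True)
p,d,C,s=snap("wrist","w12");print(s["t"],s["tcp_pos"],s["tcp_rot"],s["ft_force"],s["finger_gap"])
np.savez("pics/w12pose.npz",**{k:s[k] for k in("tcp_pos","tcp_rot")})
K,R,t=C
v,u=np.mgrid[0:400,0:640];P=np.stack([(u-K[0,2])/K[0,0]*d,(v-K[1,2])/K[1,1]*d,d],-1);W=(P-t)@R
sd=np.array([np.cos(np.radians(-37.5)),np.sin(np.radians(-37.5))]);pg=np.array([489.5,-266.3])
L=(W[...,:2]-pg)@sd;Q=(W[...,:2]-pg)@np.array([-sd[1],sd[0]])
for lo in range(-140,60,10):
    m=(d>0)&(abs(Q)<7)&(L>lo)&(L<lo+10)
    if m.sum():print(lo+170,round(float(np.median(W[...,2][m])),1),end="; ")
m=(d>0)&(L>20)&(L<60)&(abs(Q)<15)&(W[...,2]>135)&(W[...,2]<165);X=W[m];print("\nball",X.mean(0),X.max(0))
b=blobs(mask(p,(0,170,90),(6,255,255)),20);print(b)
m=mask(p,(0,170,90),(6,255,255))>0;X=W[m&(d>0)];print("roller",X.mean(0),np.percentile(X,[5,95],axis=0))
E
```

```text
22.9 [ 518.24 -289.45  259.46] [179.99   0.35 142.55] [ 0.11 -0.49 -0.26] 47.41967193762484
40 117.9; 50 118.2; 60 118.0; 70 118.1; 80 118.2; 90 117.9; 100 117.9; 110 117.9; 120 117.8; 130 117.4; 140 116.9; 150 111.3; 160 117.6; 170 353.2; 180 372.8; 190 118.0; 200 153.5; 210 153.2; 220 117.5; 
ball [ 517.63 -288.19  151.75] [ 529.58 -278.64  156.49]
[(430, np.float64(429.3), np.float64(187.0))]
roller [ 556.48 -211.43  179.54] [[ 549.86 -218.37  173.93]
 [ 564.23 -205.36  182.78]]
```

View pics/w12.png

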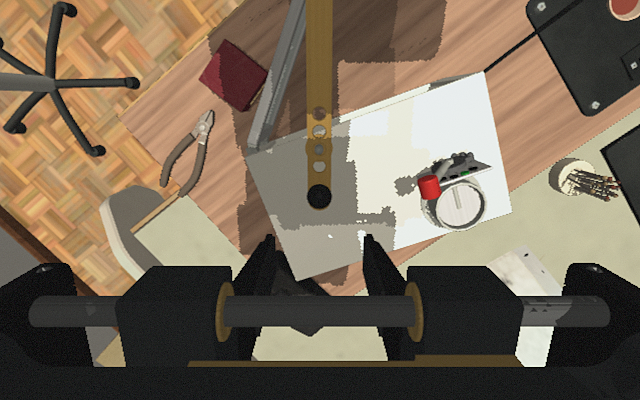

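>>> arm_command([
  [0, 0, 0, 0, -9.75],
  [0, 0, 0, 0, -9.75],
  [0, -0.62, 4.3, 0, 0],
  [0, -0.62, 4.3, 0, 0],
  [0, 0, 0, 0, 0],
  [0, 0, 0, 0, 0],
])

```text
t: 23.7
tcp_pos: [555.4, -211.0, 254.9]
tcp_rot: [-180.0, -0.1, 162.1]
ft_force: [-1.0, 0.9, -0.7]
finger_gap: 47.2
```

```bash
python3 - <<'E'
from h import *
np.set_printoptions(precision=2,suppress=True)
p,d,C,s=snap("wrist","w13");print(s["t"],s["tcp_pos"],s["tcp_rot"],s["ft_force"],s["finger_gap"])
K,R,t=C
v,u=np.mgrid[0:400,0:640];P=np.stack([(u-K[0,2])/K[0,0]*d,(v-K[1,2])/K[1,1]*d,d],-1);W=(P-t)@R
m=mask(p,(0,170,90),(6,255,255))>0;X=W[m&(d>0)];
a=np.array([.951,-.309]);b=np.array([.309,.951])
q=X[:,:2]-s["tcp_pos"][:2];print("roller rel TCP in cab xy",np.percentile(q@a,[5,50,95]),np.percentile(q@b,[5,50,95]),np.percentile(X[:,2],[5,95]))
m=(d>0)&(np.hypot(W[...,0]-608,W[...,1]+194)<25);print("flue z",np.percentile(W[...,2][m],[50,98]))
E
```

```text
23.7 [ 555.37 -210.99  254.87] [-180.     -0.09  162.08] [-1.    0.87 -0.68] 47.19682547653397
roller rel TCP in cab xy [-4.62  1.76  8.97] [-5.94  0.88  6.3 ] [177.09 182.84]
flue z [129.67 136.94]
```

View pics/w13.png

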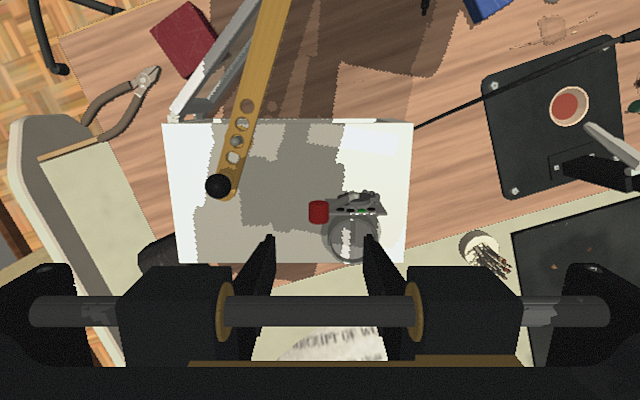

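>>> arm_command([
  [0, 0, 0, 3, 0],
  [0, 0, 0, 4, 0],
  [0, 0, 0, 1.7, 0],
  [0, 0, 0, 0, 0],
  [0, 0, 0.8, 0, 0],
  [0, 0, 0.8, 0, 0],
  [0, 0, 0.8, 0, 0],
  [0, 0, 0.8, 0, 0],
  [0, 0, 0.8, 0, 0],
  [0, 0, 0.8, 0, 0],
  [0, 0, 0.4, 0, 0],
  [0, 0, 0.4, 0, 0],
  [0, 0, 0, 0, 0],
  [0, 0, 0, 0, 0],
])

```text
t: 25.5
tcp_pos: [573.0, -157.7, 168.6]
tcp_rot: [-180.0, -0.0, 162.1]
ft_force: [0.2, -0.5, 0.5]
finger_gap: 47.5
```

```bash
python3 - <<'E'
from h import *
np.set_printoptions(precision=2,suppress=True)
p,d,C,s=snap("wrist","w14");print(s["t"],s["tcp_pos"],s["tcp_rot"],s["ft_force"],s["finger_gap"])
E
```

```text
25.5 [ 572.96 -157.66  168.61] [-180.     -0.01  162.05] [ 0.23 -0.5   0.5 ] 47.547269831849285
```

View pics/w14.png

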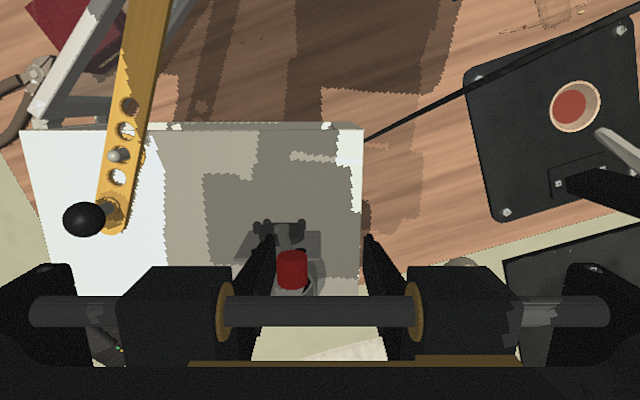

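>>> arm_command([
  [0, 0, -0.6, 0, 0],
  [0, 0, 0, -2, 0],
  [0, 0, 0, -5, 0],
  [0, 0, 0, -5, 0],
  [0, 0, 0, -4, 0],
  [0, 0, 0, 0, 0],
])

```text
t: 26.3
tcp_pos: [571.7, -164.1, 331.8]
tcp_rot: [-180.0, 0.3, 162.0]
ft_force: [-0.1, 0.1, 0.1]
finger_gap: 47.8
```

```bash
python3 - <<'E'
from h import *
np.set_printoptions(precision=2,suppress=True)
p,d,C,s=snap("wrist","w15");print(s["t"],s["tcp_pos"],s["tcp_rot"],s["ft_force"],s["finger_gap"])
K,R,t=C
v,u=np.mgrid[0:400,0:640];P=np.stack([(u-K[0,2])/K[0,0]*d,(v-K[1,2])/K[1,1]*d,d],-1);W=(P-t)@R
m=mask(p,(0,170,60),(6,255,255))>0;X=W[m&(d>0)&(W[...,2]>165)&(W[...,2]<200)]
a=np.array([.951,-.309]);b=np.array([.309,.951]);q=X[:,:2]-[568.3,-181.8]
print(len(X),"roller from axis cab",np.percentile(q@a,[5,50,95]),np.percentile(q@b,[5,50,95]),np.percentile(X[:,2],[5,95]))
cv2.imwrite("pics/w15z.png",cv2.resize(p[120:260,200:420],None,fx=3.6,fy=3.6,interpolation=cv2.INTER_CUBIC))
E
```

```text
26.3 [ 571.67 -164.06  331.76] [-179.97    0.32  162.03] [-0.1   0.14  0.07] 47.79261244898749
225 roller from axis cab [-8.1  -2.01  5.43] [ 5.44 11.21 17.78] [183.27 191.44]
```

View pics/w15.png

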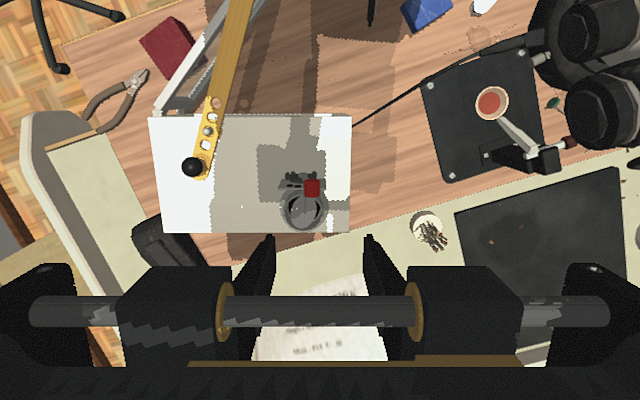

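View pics/w15z.png

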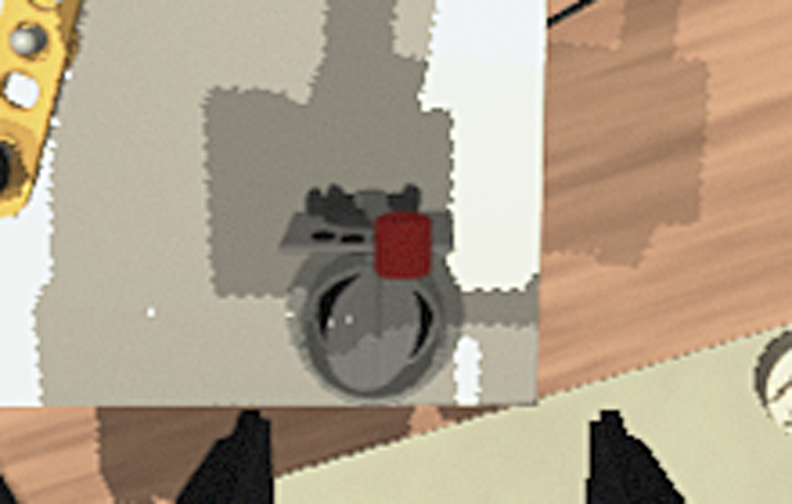

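```bash
python3 - <<'E'
from h import *
p,d,C,s=snap("side","s16");cv2.imwrite("pics/s16c.png",cv2.resize(p[120:370,190:390],None,fx=2.4,fy=2.4,interpolation=cv2.INTER_CUBIC))
p,d,C,s=snap("top","t16");cv2.imwrite("pics/t16c.png",cv2.resize(p[140:270,180:450],None,fx=2.95,fy=2.95,interpolation=cv2.INTER_CUBIC))
E
```

```text
(no output)
```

View pics/s16c.png

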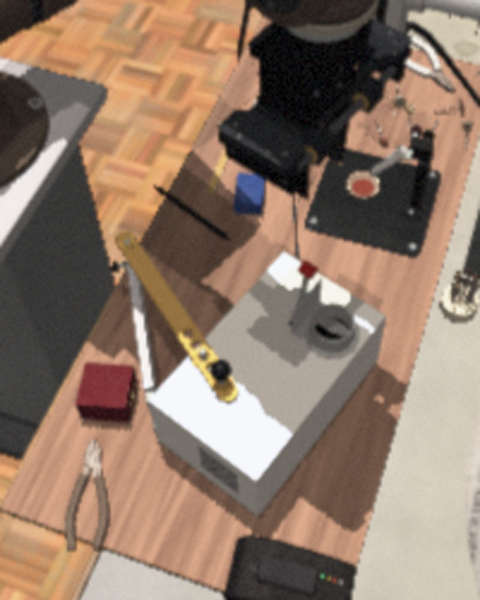

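View pics/t16c.png

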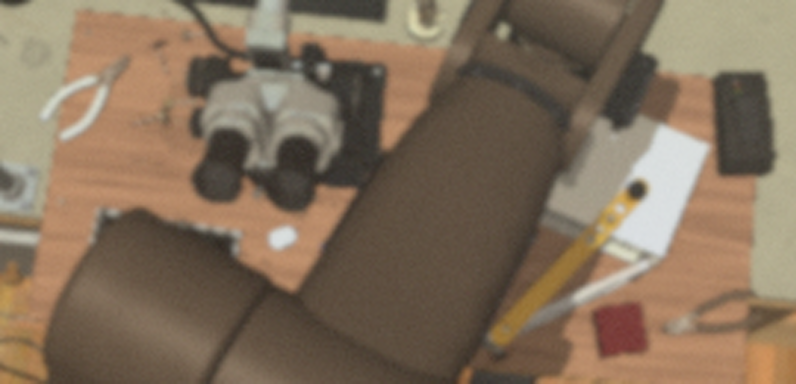

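>>> arm_command([
  [0, 0.5, -2.3, -1, 0],
  [0, 1.07, -4.65, -1, 0],
  [0, 1.07, -4.65, 0, 0],
  [0, 1.07, -4.65, 0, 0],
  [0, 1.07, -4.65, 0, 0],
  [0, 1.07, -4.65, 0, 0],
  [0, 1.07, -4.65, 0, 0],
  [0, 0.5, -2.3, 0, 0],
  [0, 0, 0, 0, 0],
  [0, 0, 0, 0, 0],
])

```text
t: 27.7
tcp_pos: [401.0, -448.8, 348.3]
tcp_rot: [180.0, -0.0, 162.1]
ft_force: [0.4, 0.4, -0.3]
finger_gap: 47.4
```

```bash
python3 - <<'E'
from h import *
p,d,C,s=snap("top","t17");print(s["t"]);cv2.imwrite("pics/t17c.png",cv2.resize(p[140:270,180:450],None,fx=2.95,fy=2.95,interpolation=cv2.INTER_CUBIC))
E
```

```text
27.7
```

View pics/t17c.png

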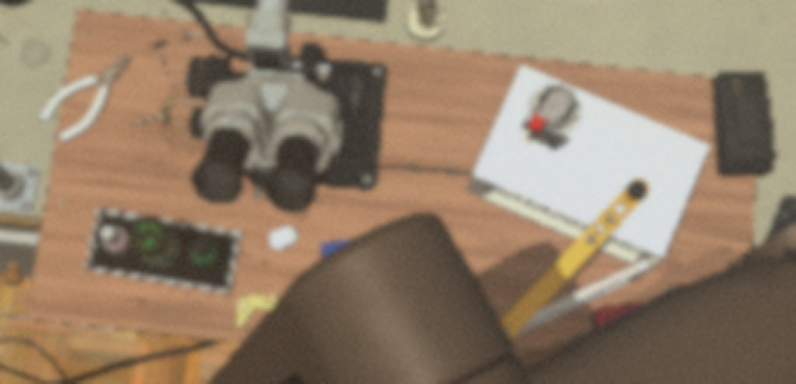

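The jar (crop pixel (150,240)) stands between the two bottles. The stay lies on the peg, and the damper roller (537,124) has moved to the left. Handing in.

```bash
python3 -c "
from station import *
print(job_done())"
```

```text
the job is handed in; nothing more can be done
None
```

The job is done as asked, in order, and handed in at about 28 s of the 70 s allowed.

- **Jar:** It stands upright in the bottle tray between the two bottles, at about (416, 240) mm with its top at 108 mm. That is 2 to 3 mm from the measured tray centre. A last view from above shows it still there with the bottles beside it.
- **Stay and door:** The door is held open with the third hole down over the peg. The stay's top measured 118 mm along its length, which is the value for level. Close views with the wrist camera show the peg standing through the third hole.
- **Damper:** The roller sits 11.2 mm left of the lever's axis. The green notch at 0.8 rad should put it at 11.1 mm.

No check failed. The camera views disagreed by 1 to 3 mm on the peg and the jar, and I corrected for that with the wrist camera just before lowering the stay and placing the jar. The wrist force stayed within about 6 N whenever I read it. The bystanders I could see looked unmoved, but the arm hid part of the bench in the last picture.

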